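# Locate a gear housing in a corner fixture

### The arm

A 6-joint arm with a two-finger parallel gripper is mounted at the origin on the work surface. World frame = base frame: x ahead of the robot, y to its left, z up, the work surface at z = 0. Lengths are in m, angles in rad, forces in N, time in s.
With the tool pointing down it reaches from about 0.35 to 0.875 m from the base axis. Payload 15.5 kg.
Tool frame: the origin (TCP) lies midway between the tips of the shut fingers; the grasp point (between the pads) lies 19 mm behind it; z points along the fingers, y is the line along which they close (so a half turn about z gives the same grasp; the last joint's range is limited). The gripper opens to 85 mm and grips with 20 to 120 N. Pads are 22 mm wide; open, the fingers measure 114 mm over their backs; the gripper's body (76 mm by 85 mm) begins 54 mm behind the grasp point. The pads swing forward as they close: fully open they stand 13 mm farther back than shut.
Start: joints at [-1.315, 0.494, 1.345, -0, 1.302, -0.096], TCP at [0.215, -0.587, 0.231] pointing down, gripper open.
Joint ranges: [-2.91, 2.91], [-0.82, 2.16], [0.22, 2.67], [-1.22, 4.37], [0.12, 2.79], [-3.08, 3.08]. Speed limits (rad/s): [1.89, 1.89, 2.57, 3.01, 3.01, 3.01].

### API

Orientations are given as a unit quaternion [x, y, z, w].
In Python, from cell import state, imaging, job_done gives the robot as it stands.
- The arm moves only by the shell command python3 -m jog 'ROWS'. ROWS is a JSON object of lists of equal length, an entry for each row: "xyz": the shift along the world's x, y, z in cm, a list of three; "twist": the turn about the world's z in rad; "grip": the finger opening in cm, from 0 to 8.54. A call has 1 to 8 rows; each row is the pose to reach, as a shift and turn from the pose commanded when the call began; what a row does not reach only later rows make up. A row lasts 1/10 s, in which the tool goes at most 50 mm and 8.59 degrees, less where a joint would pass 70% of its speed; a pose out of reach is approached as far as the arm can. A call with a gripper value outside its range is refused whole. The fingers move at their own pace and stop on an object; the grip force is fixed at half the most. Time passes only in rows, so rows that repeat a pose let the fingers close. It gives the time, the measured TCP pose, the force, the opening and the grip force at its end, in the units of the state.
- state(): the state, without advancing time (a new reading comes with each control period).
- imaging.camera(name): name is "scene" or "top" or "wrist"; returns a dict with "frame" (420x560x3 uint8, red, green, blue), "intrinsics" (3x3 intrinsics, pixels), "R" (3x3) and "t" (3): a world point X has camera coordinates R X + t; the wrist camera has in their place "hand_eye" (4x4, takes a point from camera to tool coordinates, whose origin is the TCP and whose axes are the flange's). Camera axes: x right, y down, z forward; pixel columns grow to the right and rows downward; lengths in m; the calibration is good to about 2 mm. The wrist camera is an equidistant fisheye: a pixel r from the principal point sees the ray r / f radians off the axis. A picture is of the moment at which its call begins: read the wrist's pose just before it. There is no depth.
- job_done(): hands the job in; it is judged then, once.
The state is a dict: "t": time; "joints": joint angles; "dq": joint speeds; "joint_torque": joint torques, N m; "ee_pos": TCP position; "orientation": TCP orientation; "ft_force": force on the tool from outside, world axes, zero at the start; "moment": the same for the moment, N m; "finger_gap": opening from 0.0 (shut) to 1.0 (fully open); "finger_force": force on a finger pad.
Only numpy, scipy, OpenCV 4.12 (cv2) and the standard library are available. Lean on these libraries where they do the work, as an engineer would, in place of code of your own. Each camera call takes 0.05 s, during which the arm holds its last target. There are 200 camera calls.

### The job

Blow the corner of the locating fixture clean: push its air pump's plunger all the way down to its stop and let it spring back up. Then take the gear housing from the rubber mat and set it flat on the fixture plate, foot down, with a long side of its foot against the long fence and a short side against the short fence; press it lightly (about 10 newtons on each fence) into the corner so that it touches both fences at once. Finish while still holding it there with the gripper, keeping up that push, and leave the other things on the bench alone.

Things in the scene. Friction and masses are not known exactly. Their poses are not given: they have to be found in the camera images.
- fixture: Steel locating fixture, fixed, smooth oiled surfaces (friction about 0.25). Origin where the planes of the two fence faces meet, at bench level; z up. Plate top at z 10 mm, x -135 to 20, y -100 to 20 mm; the part goes at negative x and y. Long fence's face: plane y = 0; short fence's face: plane x = 0. A seated housing has its centre at x -38, y -30, z 39 mm, long sides along x. Air pump on a tab beyond the corner, axis at x 55, y 55 mm.
- fence_long: Dark steel bar on the fixture, fixed. Its frame is the fixture's frame. Face at y = 0, from x -125 to -10 mm, 14 mm thick (towards +y); its top is 16 mm above the plate (26 mm above the bench).
- fence_short: Dark steel bar on the fixture, fixed. Its frame is the fixture's frame. Face at x = 0, from y -90 to -10 mm, 14 mm thick (towards +x); its top is 16 mm above the plate (26 mm above the bench). Between the fences the corner is open by 10 mm each way.
- plunger (a joint): Air pump plunger: 0 m when up, 0.020 m fully down at its stop. Spring-loaded: about 4 N to start, 9 N at the stop; it springs back up by itself.
- plunger_top (a point): Centre of the top of the pump plunger's black mushroom head (36 mm across, its flat top 24 mm), 114 mm above the bench when up, 94 mm when fully down; moves straight down when pressed. The pump's aluminium barrel below it is 44 mm across (52 mm at its foot), its top 76 mm above the bench.
- housing_center (a point): Gear housing, plain aluminium, loose: the part on the mat with rectangular foot and neck. This point is its centre, 29 mm above its underside. Foot 76 (x) x 60 (y) x 20 mm high; centred on it a neck 48 (x) x 34 (y) x 38 mm high (58 mm in all). x along the long side, z up; its ends are alike, it may sit either way round. 0.3 to 0.55 kg. Gripped by the neck, the fingers clear the fences.
- housing: The same gear housing; origin at the centre of its underside, axes as for its centre.
- mat: Black rubber mat, 240 (x) x 240 (y) x 4 mm, fixed on the bench; origin at the centre of its underside. The housing, bearing, gear and cap stand on it (4 mm above the bench).
- bearing: Steel ring 44 mm across, 13 mm high, on the mat; origin at the centre of its underside. Bystander: leave it where it is.
- gear: Steel spur gear 48 mm across, 24 mm high with its hub, on the mat; origin at the centre of its underside. Bystander: leave it where it is.
- cap: Round aluminium bearing cap, flange 54 mm across, 20 mm high, on the mat; origin at the centre of its underside. Bystander: leave it where it is.
- chuck: Dark steel drill chuck standing on the bench near the robot, 42 mm across, 56 mm high; origin at the centre of its underside. Bystander: leave it where it is.
- stator: Dark motor stator ring with copper windings, 60 mm across, 40 mm high, on the bench; origin at the centre of its underside. Bystander: leave it where it is.
- armature: Motor armature lying on the bench, 130 mm long, 40 mm across; x along its shaft, origin at bench level below its middle. Bystander: leave it where it is.
- pliers: Pliers lying on the bench, 170 mm long, black handles; x towards the jaws, origin at bench level near the pivot. Bystander: leave it where it is.
Not all that is in view belongs to the job. Leave any green or pink look-alike of the housing alone.

How it is judged:
On the way, in this order (a step that is already met when the one before it is completed fails the run):
1. the pump plunger is pushed down to its stop (value of joint plunger above 0.018 m), for 0.1 s.
2. the housing sits flat in the corner, pressed against both fences by the gripper, the plunger back up (x of housing_center in the frame of fixture between -0.0405 and -0.0355 m and y of housing_center in the frame of fixture between -0.0325 and -0.0275 m and z of housing_center in the frame of fixture between 0.0365 and 0.0415 m and angle between the x axis of housing_center and the x axis of fixture, either way round below 0.035 rad and angle between housing_center's own z axis and vertical below 0.05 rad and contact force between housing and fence_long above 2 N and contact force between housing and fence_short above 2 N and contact force between the fingers and housing above 1 N and value of joint plunger below 0.004 m), for 0.3 s.
At the end, for the whole second after the job is handed in: Fingers touch the housing (over 1 N), pressing it with over 2 N on each fence at once; it is at rest flat on the plate, centre within 2.5 mm of its seated place on each fixture axis, tilt under 0.05 rad, long sides along the long fence within 0.035 rad; plunger up (under 4 mm down) (all of step 2 and linear speed of housing below 0.01 m/s); the arm keeps its last pose, push and grip.
It fails at once if a bystander is moved more than 30 mm (distance of any of bearing, gear, cap, chuck, stator, armature, pliers from where it was at the start of the episode above 0.03 m).
It fails at once if the housing is rammed into a fence with more than 60 N (contact force between housing and fence_long above 60 N or contact force between housing and fence_short above 60 N).
It also fails if it takes over 72 s, if anything falls off the work surface, if the arm or the gripper's body presses on something with over 40 N, if the wrist force passes 120 N, or if a joint passes its speed limit or range.

## Working session

There is one attempt and no reset: what is moved stays moved. The work goes in short steps, Python scripts to look and compute and a shell command to move; the robot and the scene stay as the last step left them, time stands still between calls to the robot, and variables do not carry over. Pictures are saved under pics/ and viewed, at most 10 in all, crops included, and the job is handed in when it is done.

```bash
mkdir -p pics; python3 - <<'E'
from cell import state, imaging
import cv2, numpy as np
s=state();print(s)
for n in ("scene","top"):
    c=imaging.camera(n);cv2.imwrite(f"pics/{n}0.png",c["frame"][:,:,::-1]);np.savez(f"{n}0.npz",**c)
    print(n,c["intrinsics"],c["R"],c["t"])
E
```

```text
{'t': 0.0, 'joints': array([-1.31548152e+00,  4.94208268e-01,  1.34615713e+00, -6.80593165e-06,
        1.30248308e+00, -9.55119906e-02]), 'dq': array([-1.60405080e-03, -1.20931337e-03,  2.21407286e-03, -9.02238819e-05,
        4.75600561e-04,  9.26108950e-05]), 'joint_torque': array([-1.56961909e-03, -8.82158160e+01, -3.83872926e+01, -1.42972281e-04,
        1.02764831e-02, -3.82661335e-05]), 'ee_pos': array([ 0.21469666, -0.58657377,  0.23067584]), 'orientation': array([ 9.84654127e-01,  1.74516063e-01, -5.33879460e-05, -6.25647945e-04]), 'ft_force': array([ 0.05047312, -0.49279532,  0.01752332]), 'moment': array([-0.01432543, -0.03169933,  0.00100208]), 'finger_force': 0.0, 'finger_gap': 0.9980550322405507}
scene [[521.55022739   0.         278.7987857 ]
 [  0.         521.55022739 206.25223464]
 [  0.           0.           1.        ]] [[-0.25175191  0.96777769 -0.00522718]
 [ 0.68676246  0.1748395  -0.70554127]
 [-0.68189318 -0.1812112  -0.70864956]] [ 0.07843185 -0.31639316  1.48021034]
top [[467.74765623   0.         277.70012923]
 [  0.         467.74765623 215.92462427]
 [  0.           0.           1.        ]] [[-0.02159324 -0.999331    0.02951769]
 [-0.99713609  0.01938659 -0.07310116]
 [ 0.07248    -0.03101164 -0.99688762]] [0.03350967 0.54748131 1.00978114]
```

View pics/top0.png

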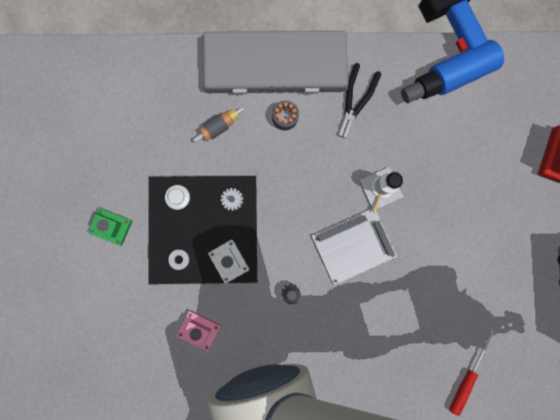

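View pics/scene0.png

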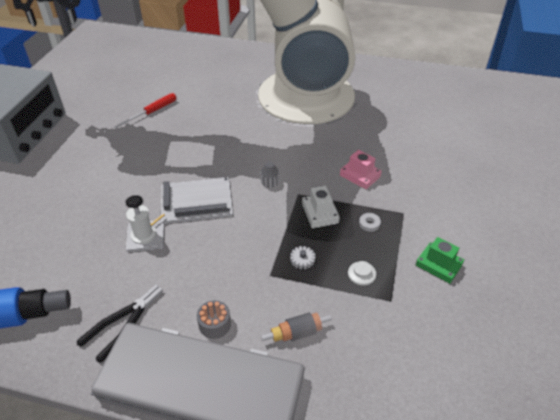

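Top view: housing at about (228,261) on the mat, fixture corner near (371,216), pump head at (394,180). The scene view agrees, with the housing at (320,207) and the pump head at (135,202). Next I enlarge the relevant crops.

```bash
python3 - <<'E'
import cv2
a=cv2.imread("pics/top0.png");s=cv2.imread("pics/scene0.png")
A=cv2.resize(a[165:295,300:430],(520,520)[:2] if 0 else (400,400),interpolation=cv2.INTER_CUBIC)
B=cv2.resize(a[225:305,195:275],(400,400),interpolation=cv2.INTER_CUBIC)
cv2.imwrite("pics/crop0.png",cv2.hconcat([A,B]))
E
```

```text
(no output)
```

View pics/crop0.png

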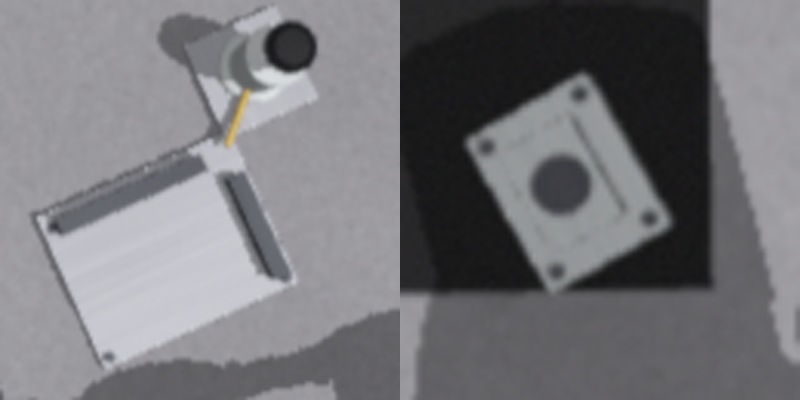

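The left crop shows the head circle at (291,46), and plate corners at (37,213), (107,367) and (295,285). The right crop shows the foot corners at (585,72), (467,140), (555,292) and (672,222). I convert these to positions now.

```bash
cat > h.py <<'E'
import numpy as np, cv2
def ray(c,p,z):
    K=c["intrinsics"];R=c["R"];t=c["t"]
    d=R.T@np.linalg.inv(K)@np.array([p[0],p[1],1.]);o=-R.T@t
    return o+d*(z-o[2])/d[2]
def fit2(src,dst):  # rigid 2d: dst=Rot(a) src + t
    s=np.array(src,float);d=np.array(dst,float)[:,:2]
    sc=s-s.mean(0);dc=d-d.mean(0)
    a=np.arctan2((sc[:,0]*dc[:,1]-sc[:,1]*dc[:,0]).sum(),(sc*dc).sum())
    R=np.array([[np.cos(a),-np.sin(a)],[np.sin(a),np.cos(a)]]);t=d.mean(0)-R@s.mean(0)
    return a,R,t,(s@R.T+t-d)
E
python3 - <<'E'
from h import *
c=dict(np.load("top0.npz"))
k=130/400
f=lambda u,v:(300+(u+.5)*k-.5,165+(v+.5)*k-.5)
head=ray(c,f(291,46),.114);print("head top",head)
P=[ray(c,f(*p),.010) for p in((37,213),(107,367),(295,285))]
a,R,t,e=fit2([(-.135,.02),(-.135,-.1),(.02,-.1)],P)
print("fixture yaw",a,"origin",t,"res mm",e*1e3,"pump pred",R@[.055,.055]+t,"seat",R@[-.038,-.030]+t)
g=cv2.cvtColor(c["frame"],cv2.COLOR_RGB2GRAY)
m=np.zeros_like(g);m[232:283,203:256]=(g[232:283,203:256]>75)
m[281:]=0
n,l,st,_=cv2.connectedComponentsWithStats(m);i=l[250,222]
m=(l==i).astype(np.uint8)
ct=max(cv2.findContours(m,0,1)[0],key=cv2.contourArea);print(st[i])
bx=cv2.boxPoints(cv2.minAreaRect(ct));print(bx)
for z in(.024,):
    w=np.array([ray(c,p,z) for p in bx]);print(w.mean(0),np.linalg.norm(w[1]-w[0]),np.linalg.norm(w[2]-w[1]))
    for i in(0,1): d=w[i+1]-w[i];print(np.arctan2(d[1],d[0]))
E
```

```text
head top [ 0.61029233 -0.21237572  0.114     ]
fixture yaw -1.1928143390062427 origin [ 0.53809371 -0.18552587] res mm [[-0.45177935 -0.0510728 ]
 [-0.61394506  2.98519827]
 [ 1.06572441 -2.93412547]] pump pred [ 0.60950884 -0.21634597] seat [ 0.49618764 -0.16127961]
[208 240  41  41 923]
[[206.8424  252.56734]
 [231.9513  238.37537]
 [249.60745 269.61322]
 [224.49857 283.80518]]
[0.45170833 0.13184458 0.024     ] 0.06225538286720146 0.07794516154961567
-1.0749578575627194
-2.6438582138031888
```

Housing is at (0.452, 0.132) with yaw 0.498, and the fixture yaw is about -1.19. I move over the fixture and shut the fingers on the way.

```bash
python3 -m jog '{"xyz":[[2,2.8,1],[5,7,2],[8,11,3],[11,15,4],[14,19,5],[17,23.5,6],[20,28,7],[23,32,7]],"twist":[0,0,0,0,0,0,0,0],"grip":[0,0,0,0,0,0,0,0]}'; python3 -m jog '{"xyz":[[2.5,3.5,0],[5,7,0],[5.5,7.5,0],[5.5,7.5,0],[5.5,7.5,0]],"twist":[0,0,0,0,0],"grip":[0,0,0,0,0]}'
python3 - <<'E'
from cell import state, imaging
import cv2, numpy as np
s=state();c=imaging.camera("wrist");print(s["ee_pos"],s["orientation"],s["ft_force"],s["t"]);cv2.imwrite("pics/w1.png",c["frame"][:,:,::-1])
np.savez("w1.npz",pos=s["ee_pos"],q=s["orientation"],**c);print(c["hand_eye"],c["intrinsics"])
E
```

```text
t: 0.9
ee_pos: [0.4366, -0.2776, 0.3015]
orientation: [0.985, 0.174, 0.0, 0.0]
ft_force: [-0.1, -1.2, -1.2]
finger_gap: -0.003
finger_force: 0.0
t: 1.4
ee_pos: [0.4903, -0.2048, 0.3004]
orientation: [0.985, 0.174, -0.0, -0.0]
ft_force: [-0.3, -0.1, -0.1]
finger_gap: -0.002
finger_force: 0.0
[ 0.49027528 -0.2048468   0.30040743] [ 9.84665028e-01  1.74455402e-01 -3.10079012e-04 -1.37416656e-05] [-0.30611949 -0.10020853 -0.05807695] 1.4
[[ 5.01448489e-04 -9.48104932e-01 -3.17957210e-01  8.22584411e-02]
 [ 9.99999431e-01  1.76176243e-04  1.05175989e-03  1.15474153e-04]
 [-9.41162229e-04 -3.17957556e-01  9.48104481e-01 -1.42833714e-01]
 [ 0.00000000e+00  0.00000000e+00  0.00000000e+00  1.00000000e+00]] [[325.1922621    0.         274.93220661]
 [  0.         325.1922621  207.43088297]
 [  0.           0.           1.        ]]
```

View pics/w1.png

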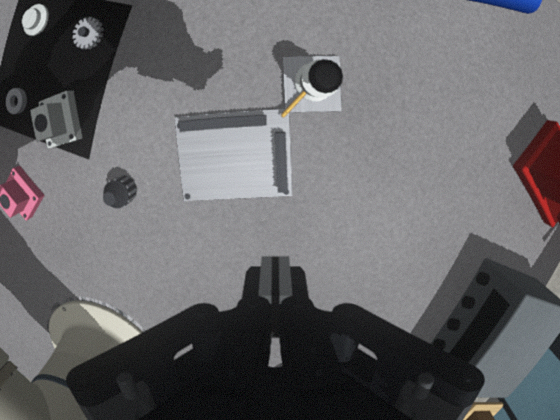

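The wrist view shows the plate corners at (176,115), (185,201) and (291,195), and the pump head at (325,76). I rectify the view onto the plate plane to read the fixture pose.

```bash
cat >> h.py <<'E'
from scipy.spatial.transform import Rotation as Ro
def wproj(c,X):  # world pts (N,3) -> wrist pixels
    X=(np.asarray(X)-c["pos"])@Ro.from_quat(c["q"]).as_matrix()
    H=c["hand_eye"];p=(X-H[:3,3])@H[:3,:3]
    r=np.hypot(p[:,0],p[:,1]);th=np.arctan2(r,p[:,2]);K=c["intrinsics"]
    return np.c_[K[0,0]*th*p[:,0]/r+K[0,2],K[1,1]*th*p[:,1]/r+K[1,2]]
def wray(c,p,z):
    K=c["intrinsics"];d=np.array([(p[0]-K[0,2])/K[0,0],(p[1]-K[1,2])/K[1,1]]);th=np.hypot(*d)
    v=np.r_[d/th*np.sin(th),np.cos(th)];H=c["hand_eye"];Q=Ro.from_quat(c["q"]).as_matrix()
    o=c["pos"]+Q@H[:3,3];v=Q@H[:3,:3]@v
    return o+v*(z-o[2])/v[2]
def rect(c,a,t,z,x,y,n):  # image of frame (yaw a, origin t) plane z; x,y ranges mm; n px per mm; rows from y max down
    gx,gy=np.meshgrid(np.arange(x[0],x[1],1/n)/1e3,np.arange(y[1],y[0],-1/n)/1e3)
    X=np.c_[np.cos(a)*gx.ravel()-np.sin(a)*gy.ravel()+t[0],np.sin(a)*gx.ravel()+np.cos(a)*gy.ravel()+t[1],np.full(gx.size,z)]
    u=wproj(c,X).astype(np.float32).reshape(*gx.shape,2)
    return cv2.remap(c["frame"],u[...,0],u[...,1],cv2.INTER_CUBIC)[:,:,::-1]
E
python3 - <<'E'
from h import *
c=dict(np.load("w1.npz"))
print("head",wray(c,(325,76.5),.114))
P=[wray(c,p,.010) for p in((176,115),(185,201),(291.5,195))]
a,R,t,e=fit2([(-.135,.02),(-.135,-.1),(.02,-.1)],P);print(a,t,e*1e3,R@[.055,.055]+t)
im=rect(c,a,t,.010,(-160,40),(-120,30),4).copy()
cv2.imwrite("pics/r1.png",im);print(im.shape)
E
```

```text
head [ 0.61016465 -0.21448749  0.114     ]
-1.1786195922778189 [ 0.54099567 -0.18774299] [[-1.17479231  0.43420462]
 [ 1.05731118  1.57211484]
 [ 0.11748113 -2.00631945]] [ 0.61284108 -0.21754631]
(600, 800, 3)
```

View pics/r1.png

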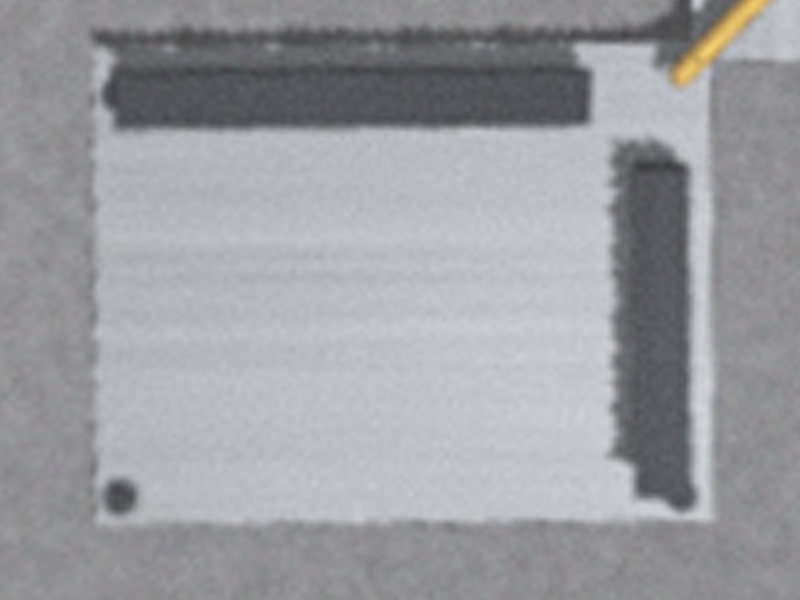

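Rectified, the plate edges sit at columns 97 and 712 and rows 42 and 520. That puts the origin at about (0.5404, -0.1867) with yaw -1.179, and the pump head at about (0.611, -0.2145). I go press the plunger.

```bash
python3 -m jog '{"xyz":[[4,-0.3,-3],[8,-0.7,-7],[12.1,-1,-11],[12.1,-1,-15],[12.1,-1,-17.5],[12.1,-1,-17.5]],"twist":[0,0,0,0,0,0],"grip":[0,0,0,0,0,0]}'; python3 -m jog '{"xyz":[[0,0,-1],[0,0,-2],[0,0,-2.6],[0,0,-2.6]],"twist":[0,0,0,0],"grip":[0,0,0,0]}'
```

```text
t: 2.05
ee_pos: [0.6091, -0.2147, 0.1216]
orientation: [0.985, 0.174, -0.003, -0.002]
ft_force: [-1.1, 0.2, 0.1]
finger_gap: 0.006
finger_force: 0.0
t: 2.45
ee_pos: [0.6123, -0.2153, 0.1004]
orientation: [0.985, 0.174, 0.001, 0.001]
ft_force: [-1.4, -4.7, 6.4]
finger_gap: 0.0
finger_force: 3.5
```

```bash
python3 -m jog '{"xyz":[[0,0,-0.4],[0,0,-0.7],[0,0,-0.8],[0,0,-0.8]],"twist":[0,0,0,0],"grip":[0,0,0,0]}'
```

```text
t: 2.85
ee_pos: [0.6125, -0.2153, 0.0939]
orientation: [0.985, 0.174, 0.001, 0.001]
ft_force: [-5.8, -3.7, 18.0]
finger_gap: 0.002
finger_force: 9.3
```

```bash
python3 -m jog '{"xyz":[[0,0,-0.1],[0,0,-0.1],[0,0,-0.1]],"twist":[0,0,0],"grip":[0,0,0]}'
python3 - <<'E'
from cell import imaging
import cv2
f=imaging.camera("scene")["frame"][150:260,80:220,::-1]
cv2.imwrite("pics/s2.png",cv2.resize(f,(700,550),interpolation=cv2.INTER_CUBIC))
E
```

```text
t: 3.15
ee_pos: [0.6126, -0.2154, 0.0938]
orientation: [0.985, 0.174, 0.002, 0.001]
ft_force: [-9.6, -2.6, 31.6]
finger_gap: 0.001
finger_force: 15.5
```

View pics/s2.png

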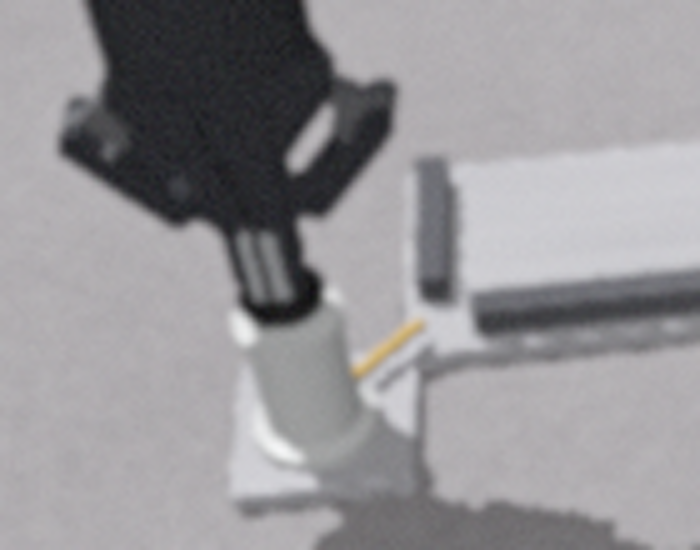

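The plunger is at its stop: z stays at 0.0938 while the force rises to 32 N, and the head sits on the barrel at (280,300) in the picture. I lift off and travel to hover behind the housing with the gripper opening.

```bash
python3 -m jog '{"xyz":[[0,0,2],[0,0,5],[0,0,9],[-2,2,13],[-4.5,6,15],[-7,10,16],[-9.5,14,16],[-12,18,16]],"twist":[0,0,0,0,0.03,0.06,0.09,0.12],"grip":[0,0,0,0,8.5,8.5,8.5,8.5]}'; python3 -m jog '{"xyz":[[-3,4.5,0],[-6,9,0],[-9,13.5,0],[-9,13.5,0],[-9,13.5,0],[-9,13.5,0]],"twist":[0.03,0.03,0.03,0.03,0.03,0.03],"grip":[8.5,8.5,8.5,8.5,8.5,8.5]}'
python3 - <<'E'
from cell import state, imaging
import cv2, numpy as np
s=state();c=imaging.camera("wrist");print(s["ee_pos"],s["orientation"],s["ft_force"],s["t"]);cv2.imwrite("pics/w3.png",c["frame"][:,:,::-1])
np.savez("w3.npz",pos=s["ee_pos"],q=s["orientation"],**c)
E
```

```text
t: 4.0
ee_pos: [0.4907, -0.033, 0.2517]
orientation: [0.972, 0.234, 0.001, 0.0]
ft_force: [1.1, 0.2, 0.8]
finger_gap: 0.677
finger_force: 0.0
t: 4.6
ee_pos: [0.4025, 0.1003, 0.2511]
orientation: [0.969, 0.248, 0.001, 0.0]
ft_force: [-0.0, -0.0, -0.7]
finger_gap: 0.992
finger_force: 0.0
[0.40253269 0.10034209 0.25110749] [9.68754322e-01 2.48021112e-01 7.37721911e-04 2.15206872e-04] [-0.00983588 -0.00355847 -0.67986313] 4.6
```

View pics/w3.png

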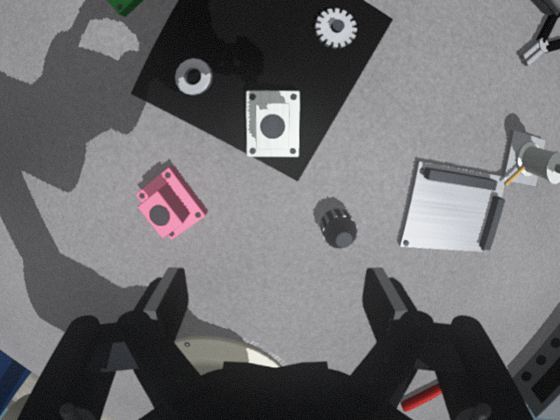

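The housing's foot corners are at about (247,92), (299,91), (299,157) and (248,157), with the bore at (273,126).

```bash
python3 - <<'E'
from h import *
c=dict(np.load("w3.npz"))
g=cv2.cvtColor(c["frame"],cv2.COLOR_RGB2GRAY)
m=np.zeros_like(g);m[82:165,238:308]=g[82:165,238:308]>70
m[:]=cv2.morphologyEx(m,cv2.MORPH_OPEN,np.ones((5,5)))
ct=max(cv2.findContours(m,0,1)[0],key=cv2.contourArea);print(cv2.boundingRect(ct))
man=[(247,91.5),(299,91),(299.5,157),(247.5,157)]
for P in (cv2.boxPoints(cv2.minAreaRect(ct)),man):
    print(np.round(P,1).tolist())
    w=np.array([wray(c,p,.024) for p in P]);L=np.linalg.norm(np.roll(w,-1,0)-w,axis=1)
    i=np.argmax(L[:2]);d=w[i+1]-w[i];print("ctr",w.mean(0),"L",L,"long yaw",np.arctan2(d[1],d[0])%np.pi)
b=(g[108:143,256:290]<100).astype(np.uint8);M=cv2.moments(b,True)
p=(256+M["m10"]/M["m00"],108+M["m01"]/M["m00"]);print("bore",p,M["m00"],wray(c,p,.062))
y=Ro.from_quat(c["q"]).as_matrix()[:,1];print("close yaw",np.arctan2(y[1],y[0])%np.pi)
E
```

```text
(238, 90, 63, 75)
[[238.0, 90.0], [300.0, 90.0], [300.0, 164.0], [238.0, 164.0]]
ctr [0.44710421 0.13165686 0.024     ] L [0.06929725 0.08523427 0.07184477 0.08539528] long yaw 0.5138415265936898
[[247.0, 91.5], [299.0, 91.0], [299.5, 157.0], [247.5, 157.0]]
ctr [0.45235534 0.12897625 0.024     ] L [0.05807759 0.07584319 0.05989389 0.07529118] long yaw 0.5205196339681395
bore (272.0054945054945, 125.65384615384616) 364.0 [0.45269479 0.13045073 0.062     ]
close yaw 2.0720699726043934
```

```bash
python3 -m jog '{"xyz":[[2.5,1.5,-3],[5,3,-7],[5,3,-11],[5,3,-15],[5,3,-19],[5,3,-21.5],[5,3,-22.5],[5,3,-22.5]],"twist":[0.01,0.01,0.01,0.01,0.01,0.01,0.01,0.01],"grip":[8.5,8.5,8.5,8.5,8.5,8.5,8.5,8.5]}'; python3 -m jog '{"xyz":[[0,0,0],[0,0,0],[0,0,0],[0,0,0],[0,0,0],[0,0,0],[0,0,0],[0,0,0]],"twist":[0,0,0,0,0,0,0,0],"grip":[2.5,2.5,2.5,2.5,2.5,2.5,2.5,2.5]}'
```

```text
t: 5.45
ee_pos: [0.4519, 0.1298, 0.0247]
orientation: [0.968, 0.252, -0.001, -0.0]
ft_force: [0.1, 0.3, 1.1]
finger_gap: 0.998
finger_force: 0.0
t: 6.25
ee_pos: [0.4524, 0.1308, 0.0267]
orientation: [0.968, 0.253, 0.001, 0.0]
ft_force: [-1.4, -2.9, 16.3]
finger_gap: 0.392
finger_force: 59.1
```

```bash
python3 -m jog '{"xyz":[[0,0,0.5],[0,0,2],[0,0,5],[0,0,9],[0,-2,12],[0.5,-5,12],[1,-8.5,12],[1.5,-12,12]],"twist":[0,0,0,0,0.1,0.24,0.38,0.52],"grip":[2.5,2.5,2.5,2.5,2.5,2.5,2.5,2.5]}'; python3 -m jog '{"xyz":[[0.3,-3.5,0],[0.6,-7,0],[1,-10.5,0],[1.4,-14,0],[1.8,-16.8,0],[1.8,-16.8,0],[1.8,-16.8,0],[1.8,-16.8,0]],"twist":[0.13,0.26,0.4,0.53,0.66,0.79,0.93,0.93],"grip":[2.5,2.5,2.5,2.5,2.5,2.5,2.5,2.5]}'
python3 - <<'E'
from cell import state, imaging
import cv2, numpy as np
s=state();c=imaging.camera("wrist");print(s["ee_pos"],s["orientation"],s["ft_force"],s["t"]);cv2.imwrite("pics/w4.png",c["frame"][:,:,::-1])
np.savez("w4.npz",pos=s["ee_pos"],q=s["orientation"],**c)
E
```

```text
t: 7.05
ee_pos: [0.4664, 0.0113, 0.1463]
orientation: [0.87, 0.493, 0.0, 0.0]
ft_force: [0.7, 0.1, -4.6]
finger_gap: 0.39
finger_force: 61.0
t: 7.85
ee_pos: [0.4842, -0.1557, 0.1457]
orientation: [0.558, 0.83, -0.0, -0.0]
ft_force: [-0.9, -0.0, -5.6]
finger_gap: 0.389
finger_force: 61.0
[ 0.48416925 -0.15570275  0.1457301 ] [ 5.58292216e-01  8.29644334e-01 -4.12287670e-05 -2.81012333e-04] [-0.88030461 -0.01512933 -5.62605505] 7.85
```

View pics/w4.png

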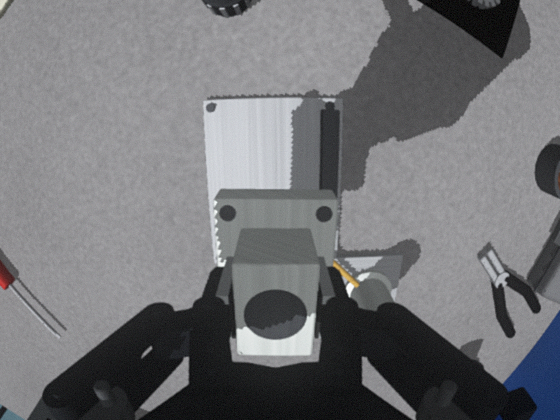

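The housing is held level, with its foot edge at (217,192)-(339,190). The plate's far edge runs (204,102)-(342,97). I check the relative yaw and offset from this view.

```bash
python3 - <<'E'
from h import *
c=dict(np.load("w4.npz"))
g=cv2.GaussianBlur(cv2.cvtColor(c["frame"],cv2.COLOR_RGB2GRAY),(3,3),0).astype(float)
# left plate edge per row, fence inner edge (dark bar left side)
A=[];B=[]
for v in range(115,186,2):
    r=np.diff(g[v,190:225]);A.append(wray(c,(190.5+np.argmax(r),v),.010))
    r=np.diff(g[v,310:330]);B.append((310.5+np.argmin(r),v))
for n,P in(("plate y=-100 edge",A),("fence face top",[wray(c,b,.026) for b in B])):
    P=np.array(P)[:,:2];vx,vy,x0,y0=cv2.fitLine(P.astype(np.float32),cv2.DIST_HUBER,0,.001,.001).ravel()
    n_=np.array([-vy,vx]);print(n,"yaw",np.arctan2(vy,vx)%np.pi,"dist to TCP mm",abs((c["pos"][:2]-[x0,y0])@n_)*1e3,"res",np.std((P-[x0,y0])@n_)*1e3)
P=[wray(c,p,.01) for p in((204,102),(342,97))]
d=P[1]-P[0];print("far edge yaw-90",np.arctan2(d[1],d[0])%np.pi+np.pi/2,"len",np.linalg.norm(d),
 "x dist to TCP", np.cross(d[:2]/np.linalg.norm(d[:2]),(c["pos"]-P[0])[:2])*1e3)
b=[wray(c,p,c["pos"][2]-.0227+.02) for p in((217,192),(339,190))];d=b[1]-b[0];print("foot edge",np.arctan2(d[1],d[0])%np.pi+np.pi/2,np.linalg.norm(d))
print("tcp",c["pos"],"tool yaw",2*np.arctan2(c["q"][1],c["q"][0]))
E
```

```text
plate y=-100 edge yaw 1.9743261 dist to TCP mm 60.037660129665234 res 0.3221369325978197
fence face top yaw 1.9844803 dist to TCP mm 38.05135752228249 res 0.2567364705850836
far edge yaw-90 1.9930046341410796 len 0.11782662627439104 x dist to TCP -85.13985624319443
foot edge 1.9745474935509022 0.0573957217573012
tcp [ 0.48416925 -0.15570275  0.1457301 ] tool yaw 1.956940763350488<stdin>:14: DeprecationWarning: Arrays of 2-dimensional vectors are deprecated. Use arrays of 3-dimensional vectors instead. (deprecated in NumPy 2.0)
```

Consistent: about 10 mm clear of each fence, with yaw within 0.01. I descend.

```bash
python3 -m jog '{"xyz":[[0,0,-3],[0,0,-6.5],[0,0,-9.5],[0,0,-10.5],[0,0,-11],[0,0,-11],[0,0,-11]],"twist":[0.01,0.01,0.01,0.01,0.01,0.01,0.01],"grip":[2.5,2.5,2.5,2.5,2.5,2.5,2.5]}';python3 -m jog '{"xyz":[[0,0,-0.1],[0,0,-0.2],[0,0,-0.2]],"twist":[0,0,0],"grip":[2.5,2.5,2.5]}'
```

```text
t: 8.6
ee_pos: [0.4853, -0.156, 0.0367]
orientation: [0.555, 0.832, 0.0, 0.001]
ft_force: [-0.8, -0.1, -6.0]
finger_gap: 0.389
finger_force: 61.0
t: 8.9
ee_pos: [0.4847, -0.1558, 0.0339]
orientation: [0.555, 0.832, 0.0, 0.0]
ft_force: [-0.1, 0.7, -4.9]
finger_gap: 0.391
finger_force: 61.1
```

```bash
python3 -m jog '{"xyz":[[0,0,-0.05],[0,0,-0.1],[0,0,-0.1]],"twist":[0,0,0],"grip":[2.5,2.5,2.5]}';python3 -m jog '{"xyz":[[0,0,-0.05],[0,0,-0.1],[0,0,-0.1]],"twist":[0,0,0],"grip":[2.5,2.5,2.5]}'
```

```text
t: 9.2
ee_pos: [0.4847, -0.1558, 0.0327]
orientation: [0.555, 0.832, 0.0, 0.0]
ft_force: [-0.6, -0.3, -1.2]
finger_gap: 0.39
finger_force: 61.8
t: 9.5
ee_pos: [0.4847, -0.1558, 0.0327]
orientation: [0.555, 0.832, 0.0, 0.0]
ft_force: [-6.5, 1.4, 25.0]
finger_gap: 0.391
finger_force: 65.1
```

```bash
python3 -m jog '{"xyz":[[0,0,0.09],[0,0,0.09],[0.2,0.08,0.09],[0.4,0.16,0.09],[0.55,0.23,0.09],[0.55,0.23,0.09]],"twist":[0,0,0,0,0,0],"grip":[2.5,2.5,2.5,2.5,2.5,2.5]}';python3 -m jog '{"xyz":[[0.05,0.02,0],[0.09,0.04,0],[0.09,0.04,0]],"twist":[0,0,0],"grip":[2.5,2.5,2.5]}'
```

```text
t: 10.1
ee_pos: [0.4901, -0.1534, 0.0327]
orientation: [0.555, 0.832, -0.0, -0.0]
ft_force: [-3.8, -1.0, 9.2]
finger_gap: 0.391
finger_force: 63.0
t: 10.4
ee_pos: [0.4907, -0.1531, 0.0327]
orientation: [0.555, 0.832, -0.0, -0.0]
ft_force: [-4.7, -1.4, 7.8]
finger_gap: 0.386
finger_force: 63.1
```

```bash
python3 -m jog '{"xyz":[[0.05,0.02,0],[0.05,0.02,0],[0.05,0.02,0]],"twist":[0,0,0],"grip":[2.5,2.5,2.5]}'
```

```text
t: 10.7
ee_pos: [0.4912, -0.1529, 0.0327]
orientation: [0.555, 0.832, -0.0, -0.0]
ft_force: [-4.4, -2.6, 9.4]
finger_gap: 0.389
finger_force: 63.1
```

```bash
python3 -m jog '{"xyz":[[0.05,0.02,0.02],[0.09,0.04,0.02],[0.09,0.04,0.02]],"twist":[0,0,0],"grip":[2.5,2.5,2.5]}';  python3 -m jog '{"xyz":[[0.05,0.02,0],[0.09,0.04,0],[0.09,0.04,0]],"twist":[0,0,0],"grip":[2.5,2.5,2.5]}'
```

```text
t: 11.0
ee_pos: [0.4922, -0.1525, 0.0327]
orientation: [0.555, 0.832, -0.0, -0.0]
ft_force: [-4.0, -2.4, 5.5]
finger_gap: 0.391
finger_force: 62.7
t: 11.3
ee_pos: [0.4923, -0.1524, 0.0328]
orientation: [0.555, 0.832, -0.001, -0.001]
ft_force: [-11.7, -9.3, 10.6]
finger_gap: 0.391
finger_force: 63.1
```

Long fence contacted (about 11 N). I slide along it to the short fence.

```bash
python3 -m jog '{"xyz":[[0.08,-0.18,0],[0.15,-0.37,0],[0.23,-0.55,0],[0.23,-0.55,0]],"twist":[0,0,0,0],"grip":[2.5,2.5,2.5,2.5]}';python3 -m jog '{"xyz":[[0.02,-0.05,0],[0.04,-0.09,0],[0.04,-0.09,0]],"twist":[0,0,0],"grip":[2.5,2.5,2.5]}'
```

```text
t: 11.7
ee_pos: [0.494, -0.1567, 0.0327]
orientation: [0.555, 0.832, -0.0, -0.002]
ft_force: [-11.3, 3.9, 15.0]
finger_gap: 0.394
finger_force: 63.6
t: 12.0
ee_pos: [0.4942, -0.1573, 0.0327]
orientation: [0.555, 0.832, -0.0, -0.002]
ft_force: [-11.0, 6.4, 15.9]
finger_gap: 0.391
finger_force: 63.7
```

```bash
python3 -m jog '{"xyz":[[0.02,-0.05,0.04],[0.04,-0.09,0.04],[0.04,-0.09,0.04]],"twist":[0,0,0],"grip":[2.5,2.5,2.5]}';python3 -m jog '{"xyz":[[0.02,-0.05,0],[0.04,-0.09,0],[0.04,-0.09,0]],"twist":[0,0,0],"grip":[2.5,2.5,2.5]}'
```

```text
t: 12.3
ee_pos: [0.4948, -0.1584, 0.0328]
orientation: [0.555, 0.832, -0.0, -0.002]
ft_force: [-9.2, 3.2, 6.6]
finger_gap: 0.388
finger_force: 62.7
t: 12.6
ee_pos: [0.4951, -0.1593, 0.0328]
orientation: [0.555, 0.832, -0.0, -0.002]
ft_force: [-9.5, 3.2, 6.9]
finger_gap: 0.39
finger_force: 62.6
```

```bash
python3 -m jog '{"xyz":[[0.02,-0.05,0],[0.04,-0.09,0],[0.04,-0.09,0]],"twist":[0,0,0],"grip":[2.5,2.5,2.5]}';python3 -m jog '{"xyz":[[0.02,-0.05,0],[0.04,-0.09,0],[0.04,-0.09,0]],"twist":[0,0,0],"grip":[2.5,2.5,2.5]}'
```

```text
t: 12.9
ee_pos: [0.4955, -0.1602, 0.0328]
orientation: [0.555, 0.832, -0.0, -0.002]
ft_force: [-9.2, 4.6, 6.8]
finger_gap: 0.385
finger_force: 62.7
t: 13.2
ee_pos: [0.4958, -0.1611, 0.0328]
orientation: [0.555, 0.832, -0.0, -0.002]
ft_force: [-10.0, 4.3, 7.0]
finger_gap: 0.388
finger_force: 62.7
```

```bash
python3 -m jog '{"xyz":[[0.02,-0.05,0],[0.04,-0.09,0],[0.04,-0.09,0]],"twist":[0,0,0],"grip":[2.5,2.5,2.5]}';python3 -m jog '{"xyz":[[0.02,-0.05,0],[0.02,-0.05,0],[0.02,-0.05,0]],"twist":[0,0,0],"grip":[2.5,2.5,2.5]}'
```

```text
t: 13.5
ee_pos: [0.4961, -0.1616, 0.0328]
orientation: [0.555, 0.832, -0.0, -0.002]
ft_force: [-10.0, 7.2, 9.9]
finger_gap: 0.391
finger_force: 63.0
t: 13.8
ee_pos: [0.4961, -0.1617, 0.0328]
orientation: [0.555, 0.832, -0.0, -0.002]
ft_force: [-9.2, 12.4, 10.8]
finger_gap: 0.386
finger_force: 63.2
```

Both fences are in contact: about 15 N total along x and about 4 N along y. I add push along y.

```bash
python3 -m jog '{"xyz":[[0.02,0.01,0.01],[0.04,0.02,0.02],[0.04,0.02,0.02],[0.04,0.02,0.02],[0.04,0.02,0.02]],"twist":[0,0,0,0,0],"grip":[2.5,2.5,2.5,2.5,2.5]}'
python3 - <<'E'
from cell import state
import numpy as np
s=state();f=s["ft_force"];print("x",f@[.385,-.923,0],"y",f@[.923,.385,0],s["moment"],s["ee_pos"],2*np.arctan2(s["orientation"][1],s["orientation"][0]))
E
```

```text
t: 14.3
ee_pos: [0.4961, -0.1617, 0.0328]
orientation: [0.555, 0.832, -0.0, -0.003]
ft_force: [-11.8, 8.7, 8.8]
finger_gap: 0.388
finger_force: 62.6
x -12.568879297854126 y -7.506012119988676 [1.18294192 1.66328104 0.45354629] [ 0.49612363 -0.1616589   0.03284466] 1.9650841868470248
```

```bash
python3 -m jog '{"xyz":[[0.04,-0.01,0],[0.04,-0.01,0],[0.04,-0.01,0],[0.04,-0.01,0],[0.04,-0.01,0]],"twist":[0,0,0,0,0],"grip":[2.5,2.5,2.5,2.5,2.5]}'
python3 - <<'E'
from cell import state,imaging
import numpy as np,cv2
s=state();f=s["ft_force"];print("x",f@[.385,-.923,0],"y",f@[.923,.385,0],s["moment"],s["ee_pos"])
c=imaging.camera("top");a=c["frame"][165:295,300:430,::-1];b=imaging.camera("scene")["frame"][130:260,100:230+10,::-1]
cv2.imwrite("pics/f5.png",cv2.hconcat([cv2.resize(a,(400,400),interpolation=2),cv2.resize(b,(400,400),interpolation=2)]))
E
```

```text
t: 14.8
ee_pos: [0.4962, -0.1616, 0.0328]
orientation: [0.555, 0.832, -0.0, -0.003]
ft_force: [-13.9, 8.9, 10.8]
finger_gap: 0.389
finger_force: 63.2
x -13.549291880980306 y -9.441676235312658 [1.19730624 2.01005743 0.39633714] [ 0.49615655 -0.16162459  0.03283492]
```

View pics/f5.png

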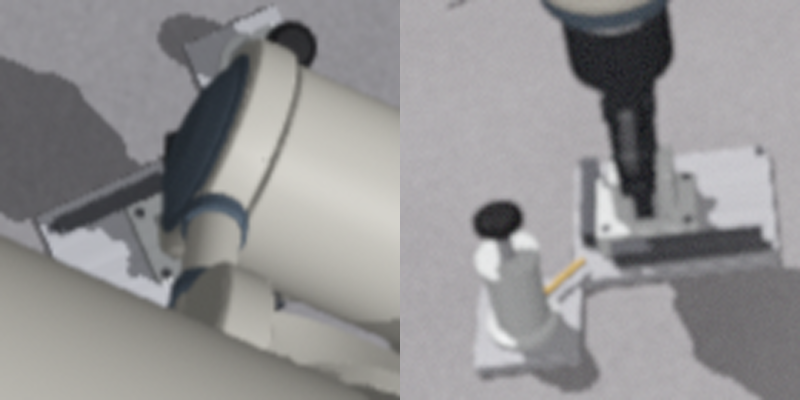

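The picture shows the housing square in the corner at about (640,215), with the plunger up at (497,220). I add a small margin of push, then hold.

```bash
python3 -m jog '{"xyz":[[0.04,0,0],[0.04,0,0],[0.04,0,0],[0.04,0,0],[0.04,0,0],[0.04,0,0],[0.04,0,0],[0.04,0,0]],"twist":[0,0,0,0,0,0,0,0],"grip":[2.5,2.5,2.5,2.5,2.5,2.5,2.5,2.5]}'
python3 - <<'E'
from cell import state
import numpy as np
s=state();f=s["ft_force"];print("x",f@[.385,-.923,0],"y",f@[.923,.385,0],s["ee_pos"])
E
```

```text
t: 15.7
ee_pos: [0.4961, -0.1616, 0.0328]
orientation: [0.555, 0.832, -0.001, -0.003]
ft_force: [-17.0, 7.7, 13.5]
finger_gap: 0.391
finger_force: 63.4
x -13.6741944086381 y -12.682603208168848 [ 0.49612781 -0.16163819  0.0328356 ]
```

Forces are about 13.5 N and 12.7 N, the position is steady, and the plunger is up. I hand the job in.

```bash
python3 -c "
from cell import job_done
print(job_done())"
```

```text
the job is handed in; nothing more can be done
None
```

The job is handed in, with no verdict returned: the plunger was pressed to its stop and sprang back up, and the housing is held flat in the corner with about 13 N measured at the wrist along each fence direction (including some plate friction).

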